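# Close the test pot and set its bleed valve

### The job

The fitting is loaded for its leak test: pick the lid up by its knob and set it gently (not dropped) on the pot, seated all round on the rim, and only then turn the red valve wheel clockwise until it is hard against its closed stop, and from the stop back it off exactly two full turns. Finish with the black crank handle still gripped from above between the fingers and the wheel standing still at two turns: do not let go. Leave the other things on the bench where they are.

Things in the scene. Friction and masses are not known exactly. Their poses are not given: they have to be found in the camera images.
- lid_knob (a point): centre (half-way up and on the axis) of the black grip knob of the loose lid: knob 28 mm in diameter and 40 mm tall, upright, standing on a round aluminium disc 132 mm across and 10 mm thick, with a black plug 102 mm across and 10 mm deep under the disc. The lid lies on its plug on the bench, so the knob's centre starts 42 mm above the bench. Lid about 0.4 kg (0.3 to 0.5). z points up along the knob; the lid is round, its yaw does not matter
- lid_seat (a point): point on the lid's axis at the underside of its disc (where disc and plug meet), 32 mm below the knob's centre. When the lid is on, this point lies at the centre of the pot's mouth
- pot_rim (a point): centre of the mouth, level with the rim, of the beige round test pot, which is fixed to the bench: outside 132 mm, inside 112 mm across, rim 90 mm above the bench, floor 10 mm above the bench. The lid's plug goes into the mouth with 5 mm of play all round and its disc rests on the rim
- fitting_mid (a point): centre of the brass fitting, 48 mm across and 36 mm high, that already stands loose on the pot's floor
- hub (a point): centre of the top of the red valve wheel's rim, on the wheel's upright axis, 98 mm above the bench. The valve is fixed to the bench; its wheel is 110 mm across between rim centres (rim 12 mm thick), with three spokes and lies level. The yaw in which the valve is mounted varies
- wheel (a joint): turn of the valve wheel in rad: 0 = fully closed, against the hard stop; grows as the valve is opened, counter-clockwise seen from above (clockwise closes); one turn is 6.283. It starts 2.0 to 5.5 rad open (less than one turn), can open to 22, and stays where it is left; turning it takes about 0.1 N m, about 2 N at the handle. The stem does not rise
- handle (a point): centre (half-way up) of the black upright crank handle on the wheel's rim: a cylinder 22 mm in diameter and 50 mm tall, centre 126 mm and top 151 mm above the bench, standing 55 mm from the wheel's axis and going round with the wheel. It spins freely on its own pin, so it can be carried round the circle in a grip that keeps its orientation
- crank: the same handle; origin at the centre of its lower end, 25 mm below its centre
- lid: the loose lid as a whole; origin at the centre of the plug's underside, 42 mm below the knob's centre
- wrench: steel open-end wrench, 170 mm long, lying on the bench; a bystander, to be left alone
- driver: screwdriver with orange handle, 180 mm long, lying on the bench; a bystander, to be left alone
- tape: roll of cream tape lying flat, 90 mm across, 36 mm high; a bystander, to be left alone
- jar: white jar with a blue band, 64 mm across, 85 mm high; a bystander, to be left alone
- bush: plain steel bush standing upright, 34 mm across, 30 mm high; a bystander, to be left alone

How it is judged (in metres and radians):
On the way, in this order (a step that is already met when the one before it is completed fails the run):
1. the lid is seated on the pot and let go (horizontal distance between lid_seat and pot_rim below 0.008 m and z of lid_seat in the frame of pot_rim between -0.004 and 0.004 m and angle between lid_seat's own z axis and vertical below 0.06 rad and contact force between the fingers and lid below 0.2 N), for 0.2 s.
2. the valve wheel is at its closed stop (value of joint wheel below 0.1 rad), for 0.1 s.
3. the wheel is backed off two turns from the stop and its handle is gripped (value of joint wheel between 12.346 and 12.786 rad and contact force between the fingers and crank above 4 N and distance between the grasp point and handle below 0.035 m), for 0.2 s.
At the end, for the whole second after the job is handed in: Lid seated on the pot (centred within 8 mm, height within 4 mm, tilt under 0.06 rad), fitting inside; wheel still, 12.57 rad (within 0.22) open from its stop; fingers grip the crank handle with over 4 N, grasp point within 35 mm of its centre (all of step 3 and horizontal distance between lid_seat and pot_rim below 0.008 m and z of lid_seat in the frame of pot_rim between -0.004 and 0.004 m and angle between lid_seat's own z axis and vertical below 0.06 rad and velocity of joint wheel between -0.15 and 0.15 rad/s and horizontal distance between fitting_mid and pot_rim below 0.056 m and z of fitting_mid in the frame of pot_rim below -0.02 m); the arm keeps its last pose, push and grip.
It fails at once if the lid is dropped (moves faster than 0.7 m/s while not touched by the fingers) (linear speed of lid above 0.7 m/s and contact force between the fingers and lid below 0.05 N).
It fails at once if a bystander is moved more than 30 mm (distance of any of wrench, driver, tape, jar, bush from where it was at the start of the episode above 0.03 m).
It also fails if it takes over 72 s, if anything falls off the work surface, if the arm or the gripper's body presses on something with over 40 N, if the wrist force passes 120 N, or if a joint passes its speed limit or range.

### The arm

A 6-joint arm with a two-finger parallel gripper is mounted at the origin on the work surface. World frame = base frame: x ahead of the robot, y to its left, z up, the work surface at z = 0. Lengths are in m, angles in degrees, forces in N, time in s.
With the tool pointing down it reaches from about 0.275 to 0.85 m from the base axis. Payload 19 kg.
Tool frame: the origin (TCP) lies on the centre line of the jaws, within the pads' length; the fingertips stand 22 mm ahead of it and the grasp point (between the pads) lies 3 mm ahead of it (ctrl.tip_reach is the distance from the TCP to the fingertips, in m); z points along the fingers, y is the direction in which the jaws open and shut (so a half turn about z gives the same grasp; the last joint's range is limited). The gripper opens to 85 mm and grips with 20 to 120 N. Pads are 22 mm wide; open, the fingers measure 114 mm over their backs; the gripper's body (76 mm by 85 mm) begins 54 mm behind the grasp point. The pads swing forward as they close: fully open they stand 13 mm farther back than shut.
Start: joints at [64.859, 8.623, 82.357, -0, 89.026, -7.678], TCP at [0.173, 0.548, 0.224] pointing down, gripper open.
Joint ranges: [-160.23, 160.23], [-39.13, 120.54], [6.94, 153.29], [-79.49, 259.48], [9.18, 160.14], [-161.06, 161.06]. Speed limits (degrees/s): [108.29, 108.29, 127.2, 172.46, 172.46, 172.46].

### API

Orientations are given as [roll, pitch, yaw] about the fixed x, y, z axes, in that order (R = Rz(yaw) Ry(pitch) Rx(roll)).
In Python, from plant import ctrl gives the robot as it stands.
- The arm moves only by the tool jog_arm, never from a script. Its argument "rows" is a list of rows, each a list of 7 numbers: the finger opening in m, from 0 to 0.0854, then the shift along the world's x, y, z in m, then the turn, a rotation vector about the world's x, y, z in degrees. In form: [[grip, dx, dy, dz, wx, wy, wz], ...]. A call has 1 to 12 rows; each row is the pose to reach, as a shift and turn from the pose commanded when the call began; what a row does not reach only later rows make up. A row lasts 1/10 s, in which the tool goes at most 50 mm and 8.59 degrees, less where a joint would pass 70% of its speed; a pose out of reach is approached as far as the arm can. A call with a gripper value outside its range is refused whole. The fingers move at their own pace and stop on an object; "squeeze" is the grip in N (left out, the last holds). Time passes only in rows, so rows that repeat a pose let the fingers close. It gives the time, the measured TCP pose, the force and the opening at its end, in the units of the state.
- ctrl.state(): the state, without advancing time (a new reading comes with each control period).
- ctrl.camera(name): name is "scene" or "top"; returns (picture, depth): 384x512x3 uint8, red, green, blue; 384x512 float32, m along the optical axis (not along the pixel's ray), 0 where there is no reading.
- ctrl.camera_params(name): a dict with "fx", "fy", "cx", "cy" (pixels), "R" (3x3) and "t" (3): a world point X has camera coordinates R X + t. Camera axes: x right, y down, z forward; pixel columns grow to the right and rows downward; lengths in m; the calibration is good to about 2 mm. A picture is of the moment at which its call begins. camera_params takes no time and is no camera call.
- ctrl.sign_off(): hands the job in, once; it reports no verdict.
The state is a dict: "clock": time; "joints": joint angles; "joint_vel": joint speeds; "effort": joint torques, N m; "eef_pos": TCP position; "tool_rot": TCP orientation; "contact_force": force on the tool from outside, world axes, zero at the start; "ft_torque": the same for the moment, N m; "opening": opening from 0.0 (shut) to 1.0 (fully open).
Only numpy, scipy, OpenCV 4.12 (cv2) and the standard library are available. Lean on these libraries where they do the work, as an engineer would, in place of code of your own. Each camera call takes 0.05 s, during which the arm holds its last target. There are 200 camera calls.

## Working session

There is one attempt and no reset: what is moved stays moved. The work goes in short steps, Python scripts to look and compute and a tool call to move; the robot and the scene stay as the last step left them, time stands still between calls to the robot, and variables do not carry over. Pictures are saved under pics/ and viewed, about 8 in all and at most 12, crops included, and the job is handed in when it is done.

Besides the shell and the picture viewer there is one more tool, called as name([rows], argument=value, ...), one row to a line, values as JSON. jog_arm: Moves the arm, as the interface text tells. Its arguments: {"type":"object","properties":{"rows":{"type":"array","items":{"type":"array","items":{"type":"number"}}},"squeeze":{"type":"number"}},"required":["rows"]}

```bash
mkdir -p pics
cat > h.py <<'E'
import numpy as np,cv2
from plant import ctrl
def shot(n,f):
    p,d=ctrl.camera(n); np.savez(f'pics/{f}.npz',p=p,d=d)
    cv2.imwrite(f'pics/{f}.png',cv2.resize(p[:,:,::-1],None,fx=1.5,fy=1.5)); return p,d
def cloud(n,d):
    c=ctrl.camera_params(n); v,u=np.mgrid[:d.shape[0],:d.shape[1]]
    X=np.stack([(u-c['cx'])/c['fx']*d,(v-c['cy'])/c['fy']*d,d],-1)
    return (X-np.array(c['t']))@np.array(c['R'])
E
python3 - <<'E'
from h import *
for n in('top','scene'):
    p,d=shot(n,n+'0')
W=cloud('top',np.load('pics/top0.npz')['d'])
print(W[::48,::64].round(2).tolist()); print(ctrl.state(),ctrl.tip_reach)
print(ctrl.camera_params('top'))
E
```

```text
[[[1.88, 1.35, -0.75], [1.86, 1.0, -0.75], [1.47, 0.48, -0.33], [1.46, 0.22, -0.33], [1.46, -0.04, -0.33], [1.82, -0.4, -0.74], [1.82, -0.75, -0.75], [1.81, -1.1, -0.75]], [[1.57, 1.31, -0.75], [0.97, 0.49, 0.06], [0.95, 0.31, 0.08], [1.35, 0.25, -0.48], [1.0, -0.02, -0.0], [1.0, -0.2, -0.0], [0.89, -0.32, 0.15], [0.88, -0.46, 0.15]], [[0.87, 0.68, 0.0], [0.81, 0.45, 0.11], [0.82, 0.31, 0.08], [0.86, 0.16, 0.0], [0.85, -0.02, 0.01], [0.85, -0.19, 0.0], [0.8, -0.33, 0.08], [0.84, -0.54, 0.0]], [[0.7, 0.61, 0.08], [0.7, 0.45, 0.08], [0.72, 0.33, 0.0], [0.72, 0.16, 0.0], [0.71, -0.01, 0.0], [0.71, -0.18, -0.0], [0.71, -0.35, -0.0], [0.7, -0.52, 0.0]], [[0.58, 0.58, 0.1], [0.59, 0.48, 0.0], [0.59, 0.32, 0.0], [0.59, 0.15, 0.0], [0.58, -0.01, 0.01], [0.58, -0.17, 0.0], [0.58, -0.34, -0.0], [0.57, -0.5, 0.0]], [[0.46, 0.56, 0.1], [0.47, 0.47, 0.0], [0.46, 0.28, 0.1], [0.46, 0.15, 0.01], [0.46, -0.01, 0.0], [0.46, -0.17, 0.0], [0.45, -0.32, 0.02], [0.45, -0.48, -0.0]], [[0.36, 0.62, -0.0], [0.36, 0.46, 0.0], [0.35, 0.31, 0.0], [0.35, 0.15, -0.0], [0.34, -0.0, -0.0], [0.34, -0.16, -0.0], [0.
[... 469 characters left out ...]
.65431706e-03, -7.14378119e+01, -5.71797538e+01,  4.31736498e-05,
        7.00630058e-03,  2.61199276e-06]), 'eef_pos': array([0.17249038, 0.54829647, 0.22324917]), 'tool_rot': array([-1.79939992e+02, -7.99800005e-03,  1.62535826e+02]), 'contact_force': array([-0.66433744,  0.09416345,  0.03970044]), 'ft_torque': array([ 0.00740389, -0.02762893,  0.01774749]), 'opening': 1.000555490170501} 0.022
{'fx': 346.558506384837, 'fy': 346.558506384837, 'cx': 251.04091626599242, 'cy': 195.44817125884055, 'R': array([[-0.02359017, -0.99971871, -0.00245033],
       [-0.97542356,  0.02355384, -0.21907553],
       [ 0.21907163, -0.00277792, -0.97570483]]), 't': array([0.0170199 , 0.5602432 , 0.76209402])}
```

View pics/top0.png

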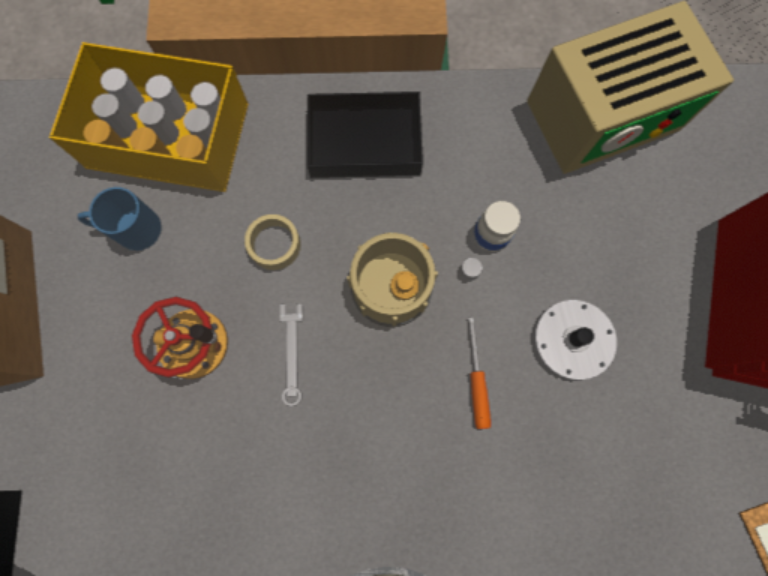

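View pics/scene0.png

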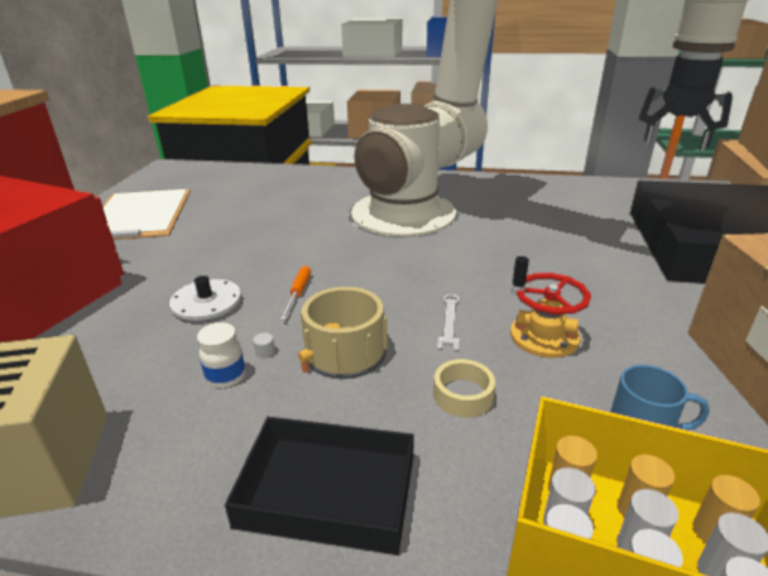

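The top view shows the lid knob at (582,337), the pot at (393,278), the wheel hub at (172,337) and the crank handle at (201,333), in 1.5x-scaled pixels. Next I'll fit their positions from the depth.

```bash
cat >> h.py <<'E'
def circ(P):
    x,y=P[:,0],P[:,1]
    from scipy.optimize import least_squares
    r=least_squares(lambda q:np.hypot(x-q[0],y-q[1])-q[2],[x.mean(),y.mean(),.06],loss='soft_l1',f_scale=.003)
    return r.x.round(4)
def reg(W,u,v,h,zl,zh):  # u,v in 1.5x pixels
    a=W[int((v-h)/1.5):int((v+h)/1.5),int((u-h)/1.5):int((u+h)/1.5)].reshape(-1,3)
    return a[(a[:,2]>zl)&(a[:,2]<zh)]
E
python3 - <<'E'
from h import *
f=np.load('pics/top0.npz');W=cloud('top',f['d'])
k=reg(W,580,340,50,.05,.075);print('knobtop',len(k),k.mean(0),k.min(0),k.max(0))
l=reg(W,577,340,60,.014,.028);print('disc',len(l),l.mean(0),(l.min(0)+l.max(0))/2,np.ptp(l,axis=0))
r=reg(W,393,278,60,.083,.1);print('rim',len(r),circ(r),r[:,2].mean(),(r.min(0)+r.max(0))/2)
w=reg(W,172,337,60,.088,.108);print('wheel',len(w),circ(w),(w.min(0)+w.max(0))/2,np.ptp(w,axis=0))
h=reg(W,190,337,60,.138,.165);print('handletop',len(h),h.mean(0),h.min(0),h.max(0))
h=reg(W,190,337,60,.11,.165);print('handle',len(h),h.mean(0))
ws=cloud('scene',np.load('pics/scene0.npz')['d'])
k=reg(ws,205,285,40,.05,.075);print('S knob',len(k),k.mean(0),k.min(0),k.max(0))
l=reg(ws,205,300,60,.014,.028);print('S disc',len(l),(l.min(0)+l.max(0))/2,np.ptp(l,axis=0))
r=reg(ws,343,310,60,.083,.1);print('S rim',circ(r),(r.min(0)+r.max(0))/2)
w=reg(ws,550,295,60,.088,.108);print('S wheel',circ(w),(w.min(0)+w.max(0))/2)
h=reg(ws,522,270,40,.115,.165);print('S handle',len(h),h.mean(0),h.min(0),h.max(0))
E
```

```text
knobtop 122 [ 0.48559936 -0.31943104  0.05960524] [ 0.47297368 -0.33469938  0.05041141] [ 0.49913996 -0.30722975  0.06397994]
disc 2096 [ 0.48496646 -0.31950522  0.02034119] [ 0.48632658 -0.32141999  0.02047398] [0.12874843 0.13219061 0.01272771]
rim 737 [ 0.5855 -0.0219  0.0607] 0.08964654087152558 [ 0.58605893 -0.02247751  0.08879082]
wheel 1070 [0.4951 0.3085 0.0518] [0.49479946 0.30837836 0.09795817] [0.11945198 0.12624146 0.01860407]
handletop 96 [0.49305121 0.25431133 0.14954945] [0.4831483  0.24524775 0.13811642] [0.50283565 0.2663812  0.15365532]
handle 142 [0.492169   0.25254108 0.14177928]
S knob 62 [ 0.49153904 -0.31793202  0.05687928] [ 0.47484186 -0.33366229  0.05041156] [ 0.50249898 -0.30600456  0.06050998]
S disc 859 [ 0.52591168 -0.26802977  0.02087791] [0.20355181 0.23696802 0.01375253]
S rim [ 0.5908 -0.0201  0.0608] [ 0.58996128 -0.02050129  0.08702455]
S wheel [0.5008 0.3121 0.0518] [0.49944103 0.3089036  0.097955  ]
S handle 139 [0.50131676 0.25661163 0.13552046] [0.48514706 0.24656254 0.11508335] [0.50802587 0.26853611 0.1504487 ]
```

jog_arm([
  [0.0854, 0.015, -0.042, 0, 0, 0, 0],
  [0.0854, 0.03, -0.084, 0, 0, 0, 0],
  [0.0854, 0.045, -0.126, 0, 0, 0, 0],
  [0.0854, 0.06, -0.168, 0, 0, 0, 0],
  [0.0854, 0.076, -0.21, 0, 0, 0, 0],
  [0.0854, 0.091, -0.252, 0, 0, 0, 0],
  [0.0854, 0.107, -0.294, 0, 0, 0, 0],
  [0.0854, 0.122, -0.336, 0, 0, 0, 0],
  [0.0854, 0.137, -0.378, 0, 0, 0, 0],
  [0.0854, 0.153, -0.42, 0, 0, 0, 0],
  [0.0854, 0.168, -0.462, 0, 0, 0, 0],
  [0.0854, 0.183, -0.504, 0, 0, 0, 0],
])

```text
clock: 1.3
eef_pos: [0.3556, 0.0426, 0.2238]
tool_rot: [180.0, 0.0, 162.5]
contact_force: [0.9, 0.3, 0.2]
opening: 0.998
```

jog_arm([
  [0.0854, 0.016, -0.042, 0, 0, 0, 0],
  [0.0854, 0.032, -0.084, 0, 0, 0, 0],
  [0.0854, 0.048, -0.126, 0, 0, 0, 0],
  [0.0854, 0.064, -0.168, 0, 0, 0, 0],
  [0.0854, 0.08, -0.21, 0, 0, 0, 0],
  [0.0854, 0.096, -0.252, 0, 0, 0, 0],
  [0.0854, 0.112, -0.294, 0, 0, 0, 0],
  [0.0854, 0.128, -0.336, -0.02, 0, 0, 0],
  [0.0854, 0.1325, -0.364, -0.06, 0, 0, 0],
  [0.0854, 0.1325, -0.364, -0.09, 0, 0, 0],
  [0.0854, 0.1325, -0.364, -0.1, 0, 0, 0],
  [0.0854, 0.1325, -0.364, -0.1, 0, 0, 0],
])

```text
clock: 2.5
eef_pos: [0.4876, -0.3189, 0.1228]
tool_rot: [179.9, -0.1, 162.5]
contact_force: [-0.3, 0.2, -0.2]
opening: 1.0
```

Run:
```python
from h import *
p,d=shot('scene','s1'); q,e=shot('top','t1')
a=cv2.resize(p[130:230,80:200],(480,400),interpolation=2); b=cv2.resize(q[150:280,310:450],(430,400),interpolation=2)
cv2.imwrite('pics/c1.png',cv2.resize(np.hstack([a,b]),None,fx=.85,fy=.85)[:,:,::-1])
for n in('scene','top'):
    c=ctrl.camera_params(n)
    for X in([.4876,-.3189,.1008],[.488,-.32,.062]):
        x=c['R']@np.array(X)+c['t'];print(n,c['fx']*x[0]/x[2]+c['cx'],c['fy']*x[1]/x[2]+c['cy'])
```

```text
scene 130.94383609810183 172.8851503389905
scene 133.28898568860217 184.98685959022222
top 396.62801412128186 220.1704969003969
top 390.30977527349296 222.47274814235874
```

View pics/c1.png

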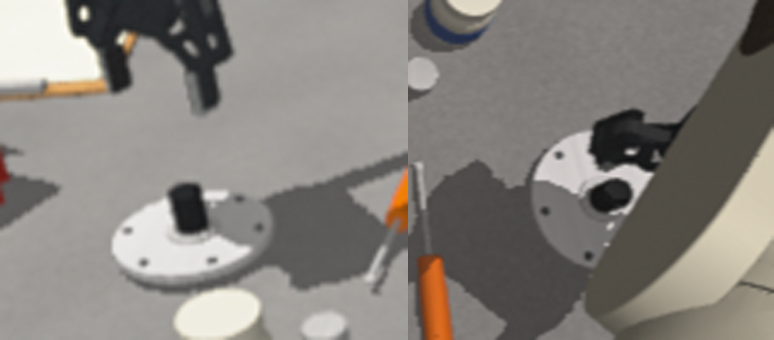

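Run:
```python
from h import *
W=cloud('scene',np.load('pics/s1.npz')['d'])
for (x,y) in((118,80),(118,86),(203,90),(203,100),(205,106),(186,190),(188,215)):
    print((x,y),W[int(130+y/3.4),int(80+x/3.4)].round(3))
k=reg(W,205,285,40,.045,.075);print(len(k),k.min(0),k.max(0))
print(ctrl.state()['eef_pos'])
m=W[120:200,70:170].reshape(-1,3);m=m[(m[:,2]>.09)&(m[:,2]<.14)];print(m[m[:,2].argsort()[:8]].round(3))
```

```text
(118, 80) [ 0.479 -0.361  0.155]
(118, 86) [ 0.481 -0.361  0.15 ]
(203, 90) [ 0.512 -0.27   0.168]
(203, 100) [ 0.512 -0.272  0.159]
(205, 106) [ 0.513 -0.27   0.153]
(186, 190) [ 0.485 -0.32   0.06 ]
(188, 215) [ 0.498 -0.314  0.042]
79 [ 0.47489888 -0.33340535  0.04564396] [ 0.50147732 -0.30570999  0.06070916]
[ 0.4886009  -0.31938649  0.12552802]
[[ 0.443 -0.536  0.09 ]
 [ 0.442 -0.533  0.09 ]
 [ 0.423 -0.536  0.09 ]
 [ 0.445 -0.538  0.092]
 [ 0.441 -0.537  0.093]
 [ 0.427 -0.536  0.093]
 [ 0.421 -0.536  0.093]
 [ 0.441 -0.533  0.093]]
```

Run:
```python
from h import *
print(ctrl.state()['eef_pos'],ctrl.state()['clock'])
p,d=shot('scene','s2');print(ctrl.state()['eef_pos'],ctrl.state()['clock'])
W=cloud('scene',d)
old=np.load('pics/s1.npz')
print(np.abs(p.astype(int)-old['p']).max(2)[120:240,60:220].max(), (np.abs(p.astype(int)-old['p']).max(2)>40).sum())
b=W[90:200,80:160].reshape(-1,3);b=b[(abs(b[:,0]-.49)<.1)&(abs(b[:,1]+.32)<.08)&(b[:,2]>.07)]
print(b[b[:,2].argsort()[:12]].round(3))
```

```text
[ 0.4886009  -0.31938649  0.12552802] 2.6
[ 0.48876931 -0.31953459  0.12587165] 2.65
134 597
[[ 0.502 -0.274  0.145]
 [ 0.497 -0.273  0.146]
 [ 0.473 -0.361  0.146]
 [ 0.493 -0.272  0.146]
 [ 0.511 -0.274  0.147]
 [ 0.481 -0.362  0.147]
 [ 0.513 -0.279  0.147]
 [ 0.483 -0.364  0.147]
 [ 0.47  -0.359  0.147]
 [ 0.477 -0.361  0.148]
 [ 0.508 -0.273  0.148]
 [ 0.514 -0.276  0.148]]
```

Run:
```python
from h import *
W=cloud('scene',np.load('pics/scene0.npz')['d'])
b=W[40:120,410:500].reshape(-1,3);b=b[(abs(b[:,0]-.173)<.06)&(abs(b[:,1]-.548)<.08)&(b[:,2]>.15)]
print(b[b[:,2].argsort()[:6]].round(3))
p,d=shot('scene','s3'); print(ctrl.state()['eef_pos'],ctrl.state()['joints'])
cv2.imwrite('pics/c2.png',cv2.resize(p[90:230,70:210],(600,600),interpolation=2)[:,:,::-1])
```

```text
[[0.157 0.508 0.245]
 [0.199 0.585 0.245]
 [0.169 0.502 0.245]
 [0.199 0.587 0.245]
 [0.17  0.499 0.245]
 [0.199 0.59  0.245]]
[ 0.48874849 -0.31955794  0.12583061] [-4.07324752e+01  1.25032433e+01  8.92836745e+01 -4.90030277e-03
  7.80479809e+01 -1.13306305e+02]
```

View pics/c2.png

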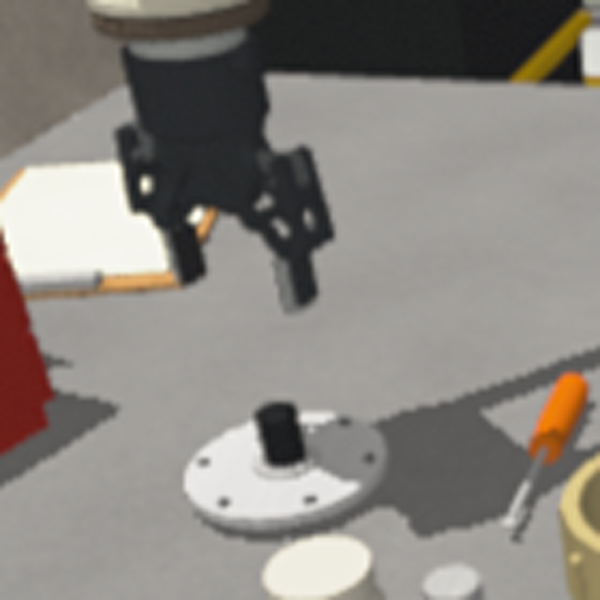

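jog_arm([
  [0.036, 0, 0, 0, 0, 0, 0],
  [0.036, 0, 0, 0, 0, 0, 0],
  [0.036, 0, 0, 0, 0, 0, 0],
  [0.036, 0, 0, 0, 0, 0, 0],
  [0.036, 0, 0, 0, 0, 0, 0],
  [0.036, 0, 0, 0, 0, 0, 0],
])

```text
clock: 3.3
eef_pos: [0.4881, -0.3195, 0.1237]
tool_rot: [-180.0, -0.0, 162.5]
contact_force: [-0.0, -0.2, 0.2]
opening: 0.42
```

```bash
cat >> h.py <<'E'
def tips(d,n='scene'):
    e=ctrl.state()['eef_pos'];W=cloud(n,d).reshape(-1,3)
    b=W[(abs(W[:,0]-e[0]-.004)<.03)&(abs(W[:,1]-e[1])<.07)&(W[:,2]>e[2]-.04)&(W[:,2]<e[2]+.05)]
    b=b[b[:,2].argsort()]; print('eef',e.round(4),'tips',b[:12].round(3).tolist())
E
python3 - <<'E'
from h import *
p,d=shot('scene','s4');tips(d);print(ctrl.state()['opening'])
E
```

```text
eef [ 0.4881 -0.3195  0.1237] tips [[0.49, -0.296, 0.131], [0.502, -0.299, 0.131], [0.485, -0.34, 0.132], [0.486, -0.336, 0.132], [0.48, -0.336, 0.132], [0.493, -0.341, 0.133], [0.499, -0.298, 0.133], [0.493, -0.338, 0.133], [0.481, -0.339, 0.133], [0.506, -0.3, 0.133], [0.476, -0.335, 0.134], [0.489, -0.294, 0.134]]
0.42345364493448295
```

jog_arm([
  [0.06, 0, 0, 0, 0, 0, 0],
  [0.06, 0, 0, 0, 0, 0, 0],
  [0.06, 0, 0, -0.02, 0, 0, 0],
  [0.06, 0, 0, -0.04, 0, 0, 0],
  [0.06, 0, 0, -0.055, 0, 0, 0],
  [0.06, 0, 0, -0.065, 0, 0, 0],
  [0.06, 0, 0, -0.069, 0, 0, 0],
  [0.06, 0, 0, -0.069, 0, 0, 0],
])

```text
clock: 4.15
eef_pos: [0.488, -0.3196, 0.0546]
tool_rot: [180.0, -0.0, 162.5]
contact_force: [-0.5, 0.8, -0.8]
opening: 0.702
```

Run:
```python
from h import *
p,d=shot('scene','s5');print(ctrl.state()['eef_pos'],ctrl.state()['opening'])
cv2.imwrite('pics/c3.png',cv2.resize(p[130:230,80:200],(600,500),interpolation=2)[:,:,::-1])
```

```text
[ 0.48827365 -0.31968684  0.0551865 ] 0.7045019824188544
```

View pics/c3.png

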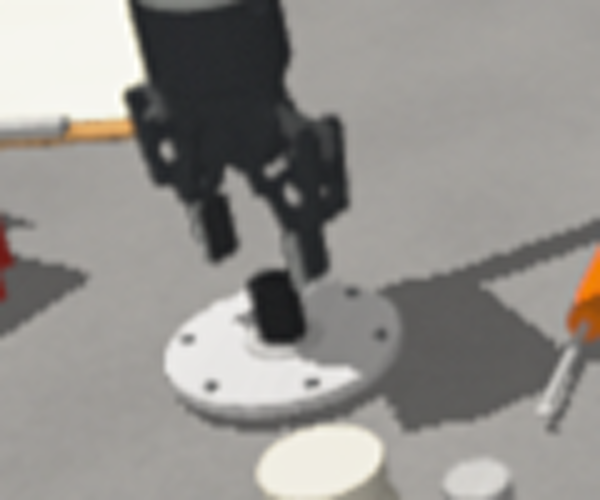

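The fingertips are level with the knob's top, about 30 mm higher than the stated tool data gives. I'll lower the arm by what the camera shows and check for contact force.

jog_arm([
  [0.06, 0, 0, -0.01, 0, 0, 0],
  [0.06, 0, 0, -0.017, 0, 0, 0],
  [0.06, 0, 0, -0.017, 0, 0, 0],
])

```text
clock: 4.5
eef_pos: [0.4876, -0.3191, 0.0366]
tool_rot: [180.0, -0.1, 162.5]
contact_force: [0.7, 0.3, -0.5]
opening: 0.707
```

Run:
```python
from h import *
p,d=shot('scene','s6');print(ctrl.state()['eef_pos'],ctrl.state()['contact_force'])
W=cloud('scene',d)[120:200,80:170].reshape(-1,3)
for s in(-1,1):
    b=W[(abs(W[:,0]-.49)<.03)&((W[:,1]+.317)*s>.022)&((W[:,1]+.317)*s<.055)&(W[:,2]>.03)];print(b[b[:,2].argsort()[:8]].round(3).tolist())
```

```text
[ 0.48780147 -0.31933037  0.03716837] [ 0.06653348 -0.33202999  0.01590087]
[[0.479, -0.35, 0.048], [0.476, -0.348, 0.049], [0.487, -0.352, 0.049], [0.471, -0.347, 0.05], [0.479, -0.349, 0.051], [0.485, -0.349, 0.051], [0.487, -0.351, 0.052], [0.482, -0.35, 0.053]]
[[0.488, -0.284, 0.049], [0.501, -0.284, 0.05], [0.507, -0.287, 0.05], [0.496, -0.283, 0.05], [0.504, -0.285, 0.052], [0.51, -0.288, 0.052], [0.505, -0.288, 0.052], [0.511, -0.291, 0.052]]
```

jog_arm([
  [0.06, 0, 0, -0.01, 0, 0, 0],
  [0.06, 0, 0, -0.01, 0, 0, 0],
  [0.02, 0, 0, -0.01, 0, 0, 0],
  [0.02, 0, 0, -0.01, 0, 0, 0],
  [0.02, 0, 0, -0.01, 0, 0, 0],
  [0.02, 0, 0, -0.01, 0, 0, 0],
  [0.02, 0, 0, -0.01, 0, 0, 0],
  [0.02, 0, 0, -0.01, 0, 0, 0],
], squeeze=50)

```text
clock: 5.35
eef_pos: [0.4883, -0.3197, 0.0283]
tool_rot: [-180.0, 0.0, 162.5]
contact_force: [-1.5, 0.3, 5.8]
opening: 0.31
```

jog_arm([
  [0.02, 0, 0, 0.01, 0, 0, 0],
  [0.02, 0, 0, 0.03, 0, 0, 0],
  [0.02, 0, 0, 0.05, 0, 0, 0],
  [0.02, 0, 0, 0.05, 0, 0, 0],
])

```text
clock: 5.75
eef_pos: [0.489, -0.3203, 0.0805]
tool_rot: [-179.9, 0.2, 162.5]
contact_force: [0.1, -0.5, -2.9]
opening: 0.312
```

jog_arm([
  [0.02, 0, 0, 0.03, 0, 0, 0],
  [0.02, 0, 0, 0.06, 0, 0, 0],
  [0.02, 0.008, 0.025, 0.085, 0, 0, 0],
  [0.02, 0.018, 0.055, 0.095, 0, 0, 0],
  [0.02, 0.03, 0.09, 0.095, 0, 0, 0],
  [0.02, 0.042, 0.125, 0.095, 0, 0, 0],
  [0.02, 0.053, 0.16, 0.095, 0, 0, 0],
  [0.02, 0.065, 0.195, 0.095, 0, 0, 0],
  [0.02, 0.077, 0.23, 0.095, 0, 0, 0],
  [0.02, 0.088, 0.265, 0.095, 0, 0, 0],
  [0.02, 0.096, 0.287, 0.095, 0, 0, 0],
  [0.02, 0.1, 0.298, 0.095, 0, 0, 0],
])

```text
clock: 6.95
eef_pos: [0.5882, -0.0195, 0.1717]
tool_rot: [-180.0, -0.1, 162.6]
contact_force: [-0.6, -0.9, -2.8]
opening: 0.311
```

jog_arm([
  [0.02, 0, 0, -0.01, 0, 0, 0],
  [0.02, 0, 0, -0.02, 0, 0, 0],
  [0.02, 0, 0, -0.025, 0, 0, 0],
  [0.02, 0, 0, -0.025, 0, 0, 0],
  [0.02, 0, 0, -0.025, 0, 0, 0],
])

```text
clock: 7.45
eef_pos: [0.588, -0.0222, 0.1478]
tool_rot: [-180.0, -0.0, 162.5]
contact_force: [0.2, -0.5, -3.0]
opening: 0.305
```

Run:
```python
from h import *
p,d=shot('scene','s7');q,e=shot('top','t7')
print(ctrl.state()['eef_pos'],ctrl.state()['contact_force'],ctrl.state()['opening'])
cv2.imwrite('pics/c4.png',np.hstack([cv2.resize(p[130:260,170:290],(400,433),interpolation=2),cv2.resize(q[120:250,200:320],(400,433),interpolation=2)])[:,:,::-1])
for n,D in(('scene',d),('top',e)):
    W=cloud(n,D).reshape(-1,3)
    b=W[(abs(W[:,0]-.588)<.08)&(abs(W[:,1]+.021)<.08)]
    for lo,hi in((.133,.16),(.08,.1)):
        c=b[(b[:,2]>lo)&(b[:,2]<hi)];
        if len(c): print(n,lo,len(c),c.min(0).round(4),c.max(0).round(4),np.median(c[:,2]).round(4))
```

```text
[ 0.58816154 -0.02195427  0.14818664] [ 1.23929527  0.30629747 -3.7178648 ] 0.3086951991672131
scene 0.133 1216 [ 0.5236 -0.0868  0.133 ] [0.6551 0.0433 0.1598] 0.1385
scene 0.08 411 [ 0.5488 -0.0858  0.0801] [0.6551 0.0448 0.091 ] 0.0879
top 0.133 1326 [ 0.5328 -0.0888  0.1335] [0.6186 0.0423 0.1597] 0.1401
top 0.08 21 [ 0.5419 -0.0792  0.0811] [0.58   0.0426 0.0927] 0.0896
```

View pics/c4.png

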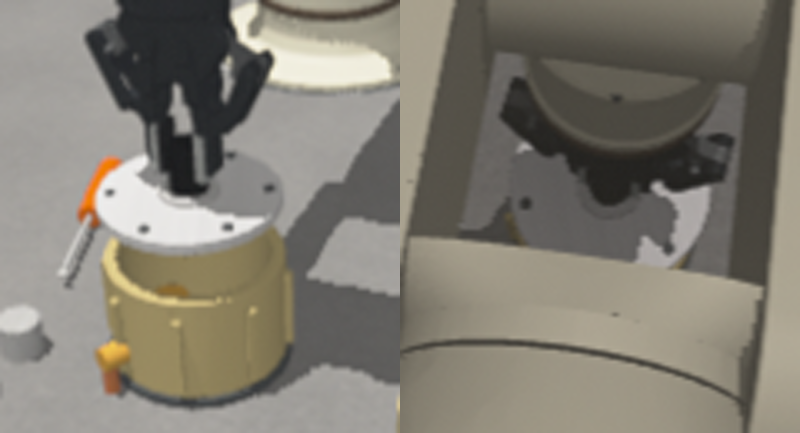

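jog_arm([
  [0.02, 0.001, 0.0013, -0.006, 0, 0, 0],
  [0.02, 0.001, 0.0013, -0.014, 0, 0, 0],
  [0.02, 0.001, 0.0013, -0.022, 0, 0, 0],
  [0.02, 0.001, 0.0013, -0.03, 0, 0, 0],
  [0.02, 0.001, 0.0013, -0.035, 0, 0, 0],
  [0.02, 0.001, 0.0013, -0.037, 0, 0, 0],
  [0.02, 0.001, 0.0013, -0.038, 0, 0, 0],
])

```text
clock: 8.25
eef_pos: [0.5891, -0.0202, 0.1096]
tool_rot: [-180.0, -0.0, 162.5]
contact_force: [1.2, -0.2, -3.2]
opening: 0.307
```

jog_arm([
  [0.02, 0, 0, -0.001, 0, 0, 0],
  [0.02, 0, 0, -0.0015, 0, 0, 0],
  [0.02, 0, 0, -0.0015, 0, 0, 0],
])

```text
clock: 8.55
eef_pos: [0.5892, -0.0202, 0.1084]
tool_rot: [-180.0, 0.0, 162.5]
contact_force: [-0.9, 0.2, -3.3]
opening: 0.309
```

jog_arm([
  [0.02, 0, 0, -0.001, 0, 0, 0],
  [0.02, 0, 0, -0.001, 0, 0, 0],
])

```text
clock: 8.75
eef_pos: [0.5892, -0.0202, 0.1082]
tool_rot: [-180.0, 0.0, 162.5]
contact_force: [-4.4, 1.3, 6.5]
opening: 0.31
```

jog_arm([
  [0.04, 0, 0, 0, 0, 0, 0],
  [0.06, 0, 0, 0, 0, 0, 0],
  [0.06, 0, 0, 0, 0, 0, 0],
  [0.06, 0, 0, 0, 0, 0, 0],
  [0.06, 0, 0, 0.01, 0, 0, 0],
  [0.06, 0, 0, 0.04, 0, 0, 0],
  [0.06, 0, 0, 0.08, 0, 0, 0],
  [0.06, 0, 0, 0.12, 0, 0, 0],
  [0.06, -0.01, 0.03, 0.13, 0, 0, 0],
  [0.06, -0.02, 0.07, 0.13, 0, 0, 0],
  [0.06, -0.03, 0.11, 0.13, 0, 0, 0],
  [0.06, -0.04, 0.15, 0.13, 0, 0, 0],
])

```text
clock: 9.95
eef_pos: [0.5485, 0.1311, 0.2383]
tool_rot: [180.0, 0.1, 162.5]
contact_force: [0.6, 0.5, 1.0]
opening: 0.704
```

Run:
```python
from h import *
p,d=shot('scene','s8')
W=cloud('scene',d).reshape(-1,3)
b=W[(abs(W[:,0]-.588)<.08)&(abs(W[:,1]+.021)<.08)]
c=b[(b[:,2]>.093)&(b[:,2]<.106)]
A=np.c_[c[:,:2],np.ones(len(c))];print(len(c),c.min(0),c.max(0),np.linalg.lstsq(A,c[:,2],rcond=None)[0],np.median(c[:,2]))
k=b[b[:,2]>.115];print('knob',k.min(0),k.max(0))
print(ctrl.state()['eef_pos'],ctrl.state()['joints'].round(1))
```

```text
1242 [ 0.52415998 -0.08491916  0.09302272] [0.65642286 0.04546212 0.10579803] [-0.0087887  -0.00389241  0.10411513] 0.09891340707487653
knob [ 0.57535527 -0.03258139  0.11502107] [ 0.60413234 -0.00638585  0.14036424]
[0.54703565 0.13608176 0.23845896] [  6.1   7.   82.5   0.1  90.4 -66.6]
```

jog_arm([
  [0.06, -0.005, 0.01, 0, 0, 0, 8],
  [0.06, -0.01, 0.025, 0, 0, 0, 16],
  [0.06, -0.015, 0.04, 0, 0, 0, 24],
  [0.06, -0.02, 0.055, 0, 0, 0, 32],
  [0.06, -0.025, 0.07, 0, 0, 0, 40],
  [0.06, -0.03, 0.085, 0, 0, 0, 48],
  [0.06, -0.035, 0.095, 0, 0, 0, 56],
  [0.06, -0.04, 0.105, 0, 0, 0, 64],
  [0.06, -0.045, 0.115, 0, 0, 0, 72],
  [0.06, -0.051, 0.1195, 0, 0, 0, 80],
  [0.06, -0.051, 0.1195, 0, 0, 0, 87],
  [0.06, -0.051, 0.1195, 0, 0, 0, 92.5],
])

```text
clock: 11.2
eef_pos: [0.4979, 0.2495, 0.2382]
tool_rot: [-180.0, 0.0, -104.6]
contact_force: [0.0, 0.2, 0.3]
opening: 0.702
```

jog_arm([
  [0.06, 0, 0, 0, 0, 0, 0],
  [0.06, 0, 0, 0, 0, 0, 0],
])

```text
clock: 11.4
eef_pos: [0.4981, 0.2492, 0.2377]
tool_rot: [-180.0, 0.0, -105.1]
contact_force: [-0.1, 0.9, -0.5]
opening: 0.703
```

jog_arm([
  [0.06, -0.0023, 0.006, -0.02, 0, 0, 0],
  [0.06, -0.0023, 0.006, -0.045, 0, 0, 0],
  [0.06, -0.0023, 0.006, -0.065, 0, 0, 0],
  [0.06, -0.0023, 0.006, -0.08, 0, 0, 0],
  [0.06, -0.0023, 0.006, -0.085, 0, 0, 0],
  [0.06, -0.0023, 0.006, -0.085, 0, 0, 0],
])

```text
clock: 12.0
eef_pos: [0.4957, 0.2552, 0.1521]
tool_rot: [180.0, -0.0, -105.0]
contact_force: [0.1, 0.1, 0.4]
opening: 0.703
```

Run:
```python
from h import *
p,d=shot('scene','s9');q,e=shot('top','t9')
print(ctrl.state()['eef_pos'],ctrl.state()['contact_force'],ctrl.state()['opening'])
cv2.imwrite('pics/c5.png',np.hstack([cv2.resize(p[120:240,310:420],(400,436),interpolation=2),cv2.resize(q[160:280,70:180],(400,436),interpolation=2)])[:,:,::-1])
```

```text
[0.49619614 0.25537884 0.15324035] [-0.13008498 -0.23964284 -0.0396991 ] 0.7053050911333396
```

View pics/c5.png

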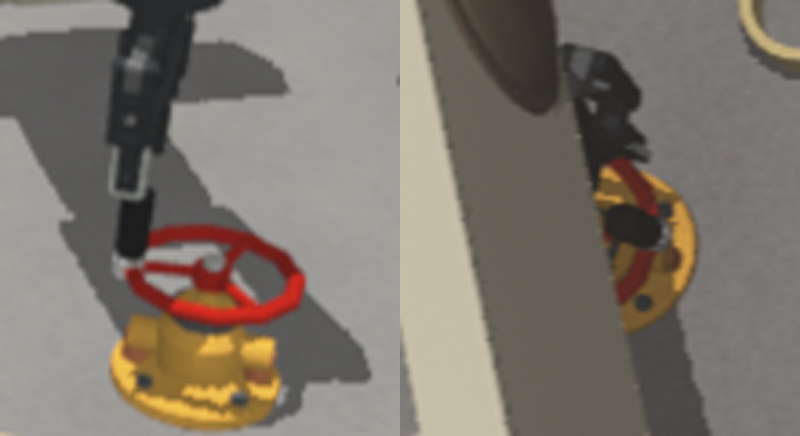

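The scene crop shows the fingers lined up over the handle: finger centre at x≈130, handle at x≈134. I'll go down and grip it.

jog_arm([
  [0.06, 0, 0, -0.015, 0, 0, 0],
  [0.06, 0, 0, -0.03, 0, 0, 0],
  [0.06, 0, 0, -0.041, 0, 0, 0],
  [0.06, 0, 0, -0.041, 0, 0, 0],
  [0.012, 0, 0, -0.041, 0, 0, 0],
  [0.012, 0, 0, -0.041, 0, 0, 0],
  [0.012, 0, 0, -0.041, 0, 0, 0],
  [0.012, 0, 0, -0.041, 0, 0, 0],
  [0.012, 0, 0, -0.041, 0, 0, 0],
  [0.012, 0, 0, -0.041, 0, 0, 0],
], squeeze=30)

```text
clock: 13.1
eef_pos: [0.496, 0.2554, 0.1119]
tool_rot: [-179.9, 0.0, -105.0]
contact_force: [-1.2, 0.1, 6.5]
opening: 0.249
```

```bash
cat > arc.py <<'E'
# python3 arc.py a0 da n [turn]: shifts for arc about the hub, R=.055, a in deg
import sys,numpy as np
a0,da,n=map(float,sys.argv[1:4]); t=len(sys.argv)>4
r=.055;a=np.radians
print([[.012]+[round(float(v),4) for v in (r*(np.cos(a(a0+k*da))-np.cos(a(a0))),r*(np.sin(a(a0+k*da))-np.sin(a(a0))))]+[0,0,0,round(k*da,2) if t else 0] for k in range(1,int(n)+1)])
E
python3 arc.py -91.5 -4.5 12
```

```text
[[0.012, -0.0043, 0.0003, 0, 0, 0, 0], [0.012, -0.0086, 0.0009, 0, 0, 0, 0], [0.012, -0.0128, 0.0019, 0, 0, 0, 0], [0.012, -0.0169, 0.0031, 0, 0, 0, 0], [0.012, -0.0209, 0.0047, 0, 0, 0, 0], [0.012, -0.0248, 0.0066, 0, 0, 0, 0], [0.012, -0.0285, 0.0089, 0, 0, 0, 0], [0.012, -0.032, 0.0113, 0, 0, 0, 0], [0.012, -0.0354, 0.0141, 0, 0, 0, 0], [0.012, -0.0385, 0.0171, 0, 0, 0, 0], [0.012, -0.0413, 0.0204, 0, 0, 0, 0], [0.012, -0.0439, 0.0238, 0, 0, 0, 0]]
```

jog_arm([
  [0.012, -0.0043, 0.0003, 0, 0, 0, 0],
  [0.012, -0.0086, 0.0009, 0, 0, 0, 0],
  [0.012, -0.0128, 0.0019, 0, 0, 0, 0],
  [0.012, -0.0169, 0.0031, 0, 0, 0, 0],
  [0.012, -0.0209, 0.0047, 0, 0, 0, 0],
  [0.012, -0.0248, 0.0066, 0, 0, 0, 0],
  [0.012, -0.0285, 0.0089, 0, 0, 0, 0],
  [0.012, -0.032, 0.0113, 0, 0, 0, 0],
  [0.012, -0.0354, 0.0141, 0, 0, 0, 0],
  [0.012, -0.0385, 0.0171, 0, 0, 0, 0],
  [0.012, -0.0413, 0.0204, 0, 0, 0, 0],
  [0.012, -0.0439, 0.0238, 0, 0, 0, 0],
])

```text
clock: 14.3
eef_pos: [0.4506, 0.2777, 0.1118]
tool_rot: [179.9, -0.2, -105.0]
contact_force: [-15.6, -14.3, 18.1]
opening: 0.243
```

```bash
python3 arc.py -145.5 -4.5 12
```

```text
[[0.012, -0.0023, 0.0037, 0, 0, 0, 0], [0.012, -0.0043, 0.0075, 0, 0, 0, 0], [0.012, -0.006, 0.0114, 0, 0, 0, 0], [0.012, -0.0074, 0.0155, 0, 0, 0, 0], [0.012, -0.0085, 0.0197, 0, 0, 0, 0], [0.012, -0.0092, 0.024, 0, 0, 0, 0], [0.012, -0.0096, 0.0283, 0, 0, 0, 0], [0.012, -0.0097, 0.0326, 0, 0, 0, 0], [0.012, -0.0094, 0.0369, 0, 0, 0, 0], [0.012, -0.0088, 0.0412, 0, 0, 0, 0], [0.012, -0.0078, 0.0454, 0, 0, 0, 0], [0.012, -0.0065, 0.0495, 0, 0, 0, 0]]
```

jog_arm([
  [0.012, -0.0035, 0.003, 0, 0, 0, 0],
  [0.012, -0.0058, 0.0065, 0, 0, 0, 0],
  [0.012, -0.0075, 0.0104, 0, 0, 0, 0],
  [0.012, -0.0089, 0.0145, 0, 0, 0, 0],
  [0.012, -0.01, 0.0187, 0, 0, 0, 0],
  [0.012, -0.0107, 0.023, 0, 0, 0, 0],
  [0.012, -0.0111, 0.0273, 0, 0, 0, 0],
  [0.012, -0.0112, 0.0316, 0, 0, 0, 0],
  [0.012, -0.0109, 0.0359, 0, 0, 0, 0],
])

```text
clock: 15.2
eef_pos: [0.4397, 0.3152, 0.1118]
tool_rot: [179.9, -0.0, -104.9]
contact_force: [-13.9, -0.6, 13.6]
opening: 0.251
```

```bash
python3 arc.py -186 -3 4 t
```

```text
[[0.012, 0.0004, 0.0029, 0, 0, 0, -3.0], [0.012, 0.0009, 0.0057, 0, 0, 0, -6.0], [0.012, 0.0016, 0.0085, 0, 0, 0, -9.0], [0.012, 0.0024, 0.0112, 0, 0, 0, -12.0]]
```

jog_arm([
  [0.012, -0.0008, 0.0029, 0, 0, 0, 0],
  [0.012, -0.0003, 0.0057, 0, 0, 0, 0],
  [0.012, 0.0004, 0.0085, 0, 0, 0, 0],
  [0.012, 0.0012, 0.0112, 0, 0, 0, -3.0],
], squeeze=20)

```text
clock: 15.6
eef_pos: [0.4416, 0.3265, 0.1118]
tool_rot: [180.0, 0.0, -108.0]
contact_force: [-9.5, 1.5, 10.4]
opening: 0.251
```

```bash
for a in -198 -210 -222 -234 -246 -258; do python3 arc.py $a -3 4 t; done
```

```text
[[0.012, 0.001, 0.0027, 0, 0, 0, -3.0], [0.012, 0.0021, 0.0054, 0, 0, 0, -6.0], [0.012, 0.0033, 0.008, 0, 0, 0, -9.0], [0.012, 0.0047, 0.0105, 0, 0, 0, -12.0]]
[[0.012, 0.0015, 0.0025, 0, 0, 0, -3.0], [0.012, 0.0031, 0.0048, 0, 0, 0, -6.0], [0.012, 0.0049, 0.0071, 0, 0, 0, -9.0], [0.012, 0.0068, 0.0093, 0, 0, 0, -12.0]]
[[0.012, 0.002, 0.0021, 0, 0, 0, -3.0], [0.012, 0.0041, 0.0041, 0, 0, 0, -6.0], [0.012, 0.0063, 0.0059, 0, 0, 0, -9.0], [0.012, 0.0085, 0.0077, 0, 0, 0, -12.0]]
[[0.012, 0.0024, 0.0016, 0, 0, 0, -3.0], [0.012, 0.0048, 0.0031, 0, 0, 0, -6.0], [0.012, 0.0074, 0.0045, 0, 0, 0, -9.0], [0.012, 0.01, 0.0057, 0, 0, 0, -12.0]]
[[0.012, 0.0027, 0.0011, 0, 0, 0, -3.0], [0.012, 0.0054, 0.0021, 0, 0, 0, -6.0], [0.012, 0.0081, 0.0029, 0, 0, 0, -9.0], [0.012, 0.0109, 0.0036, 0, 0, 0, -12.0]]
[[0.012, 0.0028, 0.0005, 0, 0, 0, -3.0], [0.012, 0.0057, 0.0009, 0, 0, 0, -6.0], [0.012, 0.0086, 0.0011, 0, 0, 0, -9.0], [0.012, 0.0114, 0.0012, 0, 0, 0, -12.0]]
```

jog_arm([
  [0.012, 0.0004, 0.0028, 0, 0, 0, -3.0],
  [0.012, 0.0015, 0.0055, 0, 0, 0, -6.0],
  [0.012, 0.0027, 0.0081, 0, 0, 0, -9.0],
  [0.012, 0.0041, 0.0107, 0, 0, 0, -12.0],
])

```text
clock: 16.0
eef_pos: [0.4457, 0.3374, 0.1119]
tool_rot: [179.9, 0.0, -120.1]
contact_force: [-9.0, 2.7, 9.6]
opening: 0.248
```

jog_arm([
  [0.012, 0.0015, 0.0025, 0, 0, 0, -3.0],
  [0.012, 0.0031, 0.0048, 0, 0, 0, -6.0],
  [0.012, 0.0049, 0.0071, 0, 0, 0, -9.0],
])

```text
clock: 16.3
eef_pos: [0.4503, 0.3449, 0.1119]
tool_rot: [179.9, 0.0, -129.1]
contact_force: [-11.7, 7.2, 9.8]
opening: 0.249
```

```bash
for a in -219 -231 -243 -255 -267 -279 -291 -303 -315; do python3 arc.py $a -4 3 t; done
```

```text
[[0.012, 0.0025, 0.0029, 0, 0, 0, -4.0], [0.012, 0.0052, 0.0056, 0, 0, 0, -8.0], [0.012, 0.0081, 0.0081, 0, 0, 0, -12.0]]
[[0.012, 0.0031, 0.0023, 0, 0, 0, -4.0], [0.012, 0.0063, 0.0044, 0, 0, 0, -8.0], [0.012, 0.0096, 0.0063, 0, 0, 0, -12.0]]
[[0.012, 0.0035, 0.0016, 0, 0, 0, -4.0], [0.012, 0.0071, 0.003, 0, 0, 0, -8.0], [0.012, 0.0107, 0.0041, 0, 0, 0, -12.0]]
[[0.012, 0.0037, 0.0009, 0, 0, 0, -4.0], [0.012, 0.0075, 0.0015, 0, 0, 0, -8.0], [0.012, 0.0114, 0.0018, 0, 0, 0, -12.0]]
[[0.012, 0.0038, 0.0001, 0, 0, 0, -4.0], [0.012, 0.0077, -0.0001, 0, 0, 0, -8.0], [0.012, 0.0115, -0.0006, 0, 0, 0, -12.0]]
[[0.012, 0.0038, -0.0007, 0, 0, 0, -4.0], [0.012, 0.0075, -0.0017, 0, 0, 0, -8.0], [0.012, 0.0111, -0.003, 0, 0, 0, -12.0]]
[[0.012, 0.0035, -0.0015, 0, 0, 0, -4.0], [0.012, 0.007, -0.0032, 0, 0, 0, -8.0], [0.012, 0.0102, -0.0052, 0, 0, 0, -12.0]]
[[0.012, 0.0031, -0.0022, 0, 0, 0, -4.0], [0.012, 0.0061, -0.0046, 0, 0, 0, -8.0], [0.012, 0.0089, -0.0072, 0, 0, 0, -12.0]]
[[0.012, 0.0026, -0.0028, 0, 0, 0, -4.0], [0.012, 0.005, -0.0058, 0, 0, 0, -8.0], [0.012, 0.0072, -0.0089, 0, 0, 0, -12.0]]
```

jog_arm([
  [0.012, 0.0018, 0.0034, 0, 0, 0, -4.0],
  [0.012, 0.0045, 0.0062, 0, 0, 0, -8.0],
  [0.012, 0.0074, 0.0087, 0, 0, 0, -12.0],
])

```text
clock: 16.6
eef_pos: [0.4581, 0.3537, 0.1119]
tool_rot: [179.9, 0.0, -141.1]
contact_force: [-8.1, 6.0, 7.6]
opening: 0.247
```

jog_arm([
  [0.012, 0.0029, 0.0026, 0, 0, 0, -4.0],
  [0.012, 0.0061, 0.0047, 0, 0, 0, -8.0],
  [0.012, 0.0094, 0.0066, 0, 0, 0, -12.0],
])

```text
clock: 16.9
eef_pos: [0.4675, 0.3605, 0.1119]
tool_rot: [179.9, 0.0, -153.1]
contact_force: [-7.3, 9.2, 7.5]
opening: 0.242
```

jog_arm([
  [0.012, 0.0033, 0.0021, 0, 0, 0, -4.0],
  [0.012, 0.0069, 0.0035, 0, 0, 0, -8.0],
  [0.012, 0.0105, 0.0046, 0, 0, 0, -12.0],
])

```text
clock: 17.2
eef_pos: [0.4783, 0.3653, 0.112]
tool_rot: [179.9, 0.0, -165.1]
contact_force: [-5.3, 10.6, 6.2]
opening: 0.244
```

jog_arm([
  [0.012, 0.0037, 0.0013, 0, 0, 0, -4.0],
  [0.012, 0.0075, 0.002, 0, 0, 0, -8.0],
  [0.012, 0.0114, 0.0023, 0, 0, 0, -12.0],
])

```text
clock: 17.5
eef_pos: [0.4899, 0.3676, 0.112]
tool_rot: [179.9, 0.0, -177.1]
contact_force: [-2.6, 10.8, 4.2]
opening: 0.25
```

jog_arm([
  [0.012, 0.0038, 0.0005, 0, 0, 0, -4.0],
  [0.012, 0.0077, 0.0003, 0, 0, 0, -8.0],
  [0.012, 0.0115, -0.0002, 0, 0, 0, -12.0],
])

```text
clock: 17.8
eef_pos: [0.5017, 0.3674, 0.112]
tool_rot: [179.8, 0.0, 170.9]
contact_force: [-1.3, 11.7, 3.4]
opening: 0.248
```

Run:
```python
from h import *
P=np.array([(.4506,.2777),(.4397,.3152),(.4416,.3265),(.4457,.3374),(.4503,.3449),(.4581,.3537),(.4675,.3605),(.4783,.3653),(.4899,.3676)])
F=np.array([21,14,9.6,9.4,13.7,9.8,11.5,11.6,10.8])
print(circ(P))
from scipy.optimize import least_squares
for k in (0,.05e-3,.1e-3):
    r=least_squares(lambda q:np.hypot(*(P-q[:2]).T)+k*F-.055,[.495,.31]);print(k,r.x,r.fun.round(4))
```

```text
[0.496  0.3115 0.0565]
0 [0.49441358 0.31237227] [ 0.0009 -0.0002 -0.0003 -0.0002 -0.0002  0.      0.0001  0.0003  0.0004]
5e-05 [0.49368729 0.31252635] [ 0.0015 -0.0002 -0.0006 -0.0005 -0.0002 -0.0001  0.0002  0.0006  0.0007]
0.0001 [0.49296418 0.31268479] [ 0.002  -0.0003 -0.0009 -0.0007 -0.0002 -0.0002  0.0003  0.0008  0.0011]
```

jog_arm([
  [0.012, 0.0038, -0.0004, 0, 0, 0, -4.0],
  [0.012, 0.0075, -0.0014, 0, 0, 0, -8.0],
  [0.012, 0.0112, -0.0026, 0, 0, 0, -12.0],
])

```text
clock: 18.1
eef_pos: [0.5131, 0.3646, 0.112]
tool_rot: [179.8, 0.0, 158.9]
contact_force: [1.2, 10.4, 3.4]
opening: 0.248
```

jog_arm([
  [0.012, 0.0036, -0.0013, 0, 0, 0, -4.0],
  [0.012, 0.0071, -0.003, 0, 0, 0, -8.0],
  [0.012, 0.0104, -0.005, 0, 0, 0, -12.0],
])

```text
clock: 18.4
eef_pos: [0.5237, 0.3595, 0.112]
tool_rot: [179.8, 0.0, 146.9]
contact_force: [3.7, 10.0, 2.0]
opening: 0.247
```

jog_arm([
  [0.012, 0.0032, -0.0021, 0, 0, 0, -4.0],
  [0.012, 0.0062, -0.0044, 0, 0, 0, -8.0],
  [0.012, 0.0091, -0.007, 0, 0, 0, -12.0],
])

```text
clock: 18.7
eef_pos: [0.533, 0.3523, 0.112]
tool_rot: [179.8, 0.0, 134.9]
contact_force: [5.2, 7.3, 2.0]
opening: 0.245
```

jog_arm([
  [0.012, 0.0026, -0.0027, 0, 0, 0, -4.0],
  [0.012, 0.0051, -0.0056, 0, 0, 0, -8.0],
  [0.012, 0.0074, -0.0086, 0, 0, 0, -12.0],
])

```text
clock: 19.0
eef_pos: [0.5405, 0.3434, 0.112]
tool_rot: [179.8, -0.0, 122.9]
contact_force: [4.2, 5.6, 2.5]
opening: 0.248
```

jog_arm([
  [0.012, 0.0022, -0.0033, 0, 0, 0, -4.0],
  [0.012, 0.0042, -0.0067, 0, 0, 0, -8.0],
  [0.012, 0.0059, -0.0102, 0, 0, 0, -12.0],
])

```text
clock: 19.3
eef_pos: [0.546, 0.3329, 0.1119]
tool_rot: [179.9, -0.0, 110.9]
contact_force: [2.0, 2.0, 4.3]
opening: 0.246
```

```bash
sed -i 's/^r=.055/r=.0562/' arc.py; for a in 24 12 0 -12 ; do python3 arc.py $a -4 3 t; done
```

```text
[[0.012, 0.0015, -0.0036, 0, 0, 0, -4.0], [0.012, 0.0027, -0.0074, 0, 0, 0, -8.0], [0.012, 0.0036, -0.0112, 0, 0, 0, -12.0]]
[[0.012, 0.0007, -0.0039, 0, 0, 0, -4.0], [0.012, 0.0011, -0.0078, 0, 0, 0, -8.0], [0.012, 0.0012, -0.0117, 0, 0, 0, -12.0]]
[[0.012, -0.0001, -0.0039, 0, 0, 0, -4.0], [0.012, -0.0005, -0.0078, 0, 0, 0, -8.0], [0.012, -0.0012, -0.0117, 0, 0, 0, -12.0]]
[[0.012, -0.0009, -0.0038, 0, 0, 0, -4.0], [0.012, -0.0022, -0.0075, 0, 0, 0, -8.0], [0.012, -0.0036, -0.0112, 0, 0, 0, -12.0]]
```

jog_arm([
  [0.012, 0.0015, -0.0036, 0, 0, 0, -4.0],
  [0.012, 0.0027, -0.0074, 0, 0, 0, -8.0],
  [0.012, 0.0036, -0.0112, 0, 0, 0, -12.0],
])

```text
clock: 19.6
eef_pos: [0.5492, 0.3215, 0.1119]
tool_rot: [180.0, -0.0, 98.9]
contact_force: [-3.1, 2.2, 7.0]
opening: 0.247
```

jog_arm([
  [0.012, 0.0004, -0.0039, 0, 0, 0, -4.0],
  [0.012, 0.0007, -0.0078, 0, 0, 0, -8.0],
  [0.012, 0.0008, -0.0117, 0, 0, 0, -12.0],
])

```text
clock: 19.9
eef_pos: [0.5498, 0.3099, 0.1119]
tool_rot: [180.0, -0.0, 86.9]
contact_force: [-3.8, 2.8, 6.4]
opening: 0.247
```

jog_arm([
  [0.012, -0.0003, -0.0039, 0, 0, 0, -4.0],
  [0.012, -0.0008, -0.0078, 0, 0, 0, -8.0],
  [0.012, -0.0016, -0.0117, 0, 0, 0, -12.0],
])

```text
clock: 20.2
eef_pos: [0.5489, 0.3023, 0.1122]
tool_rot: [179.9, -0.5, 74.9]
contact_force: [9.2, 47.6, -4.0]
opening: 0.248
```

jog_arm([
  [0.012, 0.0002, 0.002, 0, 0, 0, 0],
  [0.012, 0.0004, 0.004, 0, 0, 0, 0],
  [0.012, 0.0004, 0.004, 0, 0, 0, 0],
], squeeze=30)

```text
clock: 20.5
eef_pos: [0.549, 0.3032, 0.1121]
tool_rot: [179.9, -0.1, 75.1]
contact_force: [1.2, 9.5, 5.2]
opening: 0.252
```

```bash
sed -i 's/^r=.0562/r=.055/' arc.py; for a in -9.5 50.5 110.5 170.5 230.5 290.5 ; do python3 arc.py $a 5 12; done
python3 - <<'E'
from h import *
p,d=shot('scene','s10');s=ctrl.state();print(s['eef_pos'],s['contact_force'],s['joints'].round(1))
cv2.imwrite('pics/c6.png',cv2.resize(p[120:240,310:420],(550,600),interpolation=2)[:,:,::-1])
E
```

```text
[[0.012, 0.0006, 0.0048, 0, 0, 0, 0], [0.012, 0.0008, 0.0096, 0, 0, 0, 0], [0.012, 0.0005, 0.0143, 0, 0, 0, 0], [0.012, -0.0002, 0.0191, 0, 0, 0, 0], [0.012, -0.0012, 0.0238, 0, 0, 0, 0], [0.012, -0.0027, 0.0283, 0, 0, 0, 0], [0.012, -0.0046, 0.0328, 0, 0, 0, 0], [0.012, -0.0069, 0.037, 0, 0, 0, 0], [0.012, -0.0095, 0.041, 0, 0, 0, 0], [0.012, -0.0124, 0.0448, 0, 0, 0, 0], [0.012, -0.0157, 0.0483, 0, 0, 0, 0], [0.012, -0.0193, 0.0515, 0, 0, 0, 0]]
[[0.012, -0.0038, 0.0029, 0, 0, 0, 0], [0.012, -0.0079, 0.0054, 0, 0, 0, 0], [0.012, -0.0122, 0.0076, 0, 0, 0, 0], [0.012, -0.0166, 0.0094, 0, 0, 0, 0], [0.012, -0.0212, 0.0108, 0, 0, 0, 0], [0.012, -0.0259, 0.0118, 0, 0, 0, 0], [0.012, -0.0307, 0.0124, 0, 0, 0, 0], [0.012, -0.0355, 0.0126, 0, 0, 0, 0], [0.012, -0.0403, 0.0123, 0, 0, 0, 0], [0.012, -0.045, 0.0116, 0, 0, 0, 0], [0.012, -0.0497, 0.0106, 0, 0, 0, 0], [0.012, -0.0542, 0.0091, 0, 0, 0, 0]]
[[0.012, -0.0044, -0.0019, 0, 0, 0, 0], [0.012, -0.0087, -0.0041, 0, 0, 0, 0], [0.012, -0.0127, -0.0067, 0, 0, 0, 0], [0.012, -0.0165, -0.0097, 0, 0, 0, 0], [0.012, -0.02, -0.013, 0, 0, 0, 0],
[... 1027 characters left out ...]
 0, 0], [0.012, 0.0403, -0.0123, 0, 0, 0, 0], [0.012, 0.045, -0.0116, 0, 0, 0, 0], [0.012, 0.0497, -0.0106, 0, 0, 0, 0], [0.012, 0.0542, -0.0091, 0, 0, 0, 0]]
[[0.012, 0.0044, 0.0019, 0, 0, 0, 0], [0.012, 0.0087, 0.0041, 0, 0, 0, 0], [0.012, 0.0127, 0.0067, 0, 0, 0, 0], [0.012, 0.0165, 0.0097, 0, 0, 0, 0], [0.012, 0.02, 0.013, 0, 0, 0, 0], [0.012, 0.0232, 0.0165, 0, 0, 0, 0], [0.012, 0.0261, 0.0204, 0, 0, 0, 0], [0.012, 0.0286, 0.0244, 0, 0, 0, 0], [0.012, 0.0308, 0.0287, 0, 0, 0, 0], [0.012, 0.0326, 0.0332, 0, 0, 0, 0], [0.012, 0.034, 0.0377, 0, 0, 0, 0], [0.012, 0.035, 0.0424, 0, 0, 0, 0]]
[0.54901573 0.30313455 0.11207157] [1.24423217 9.1516516  4.94513678] [21.8 18.  84.   0.1 77.9 36.7]
```

View pics/c6.png

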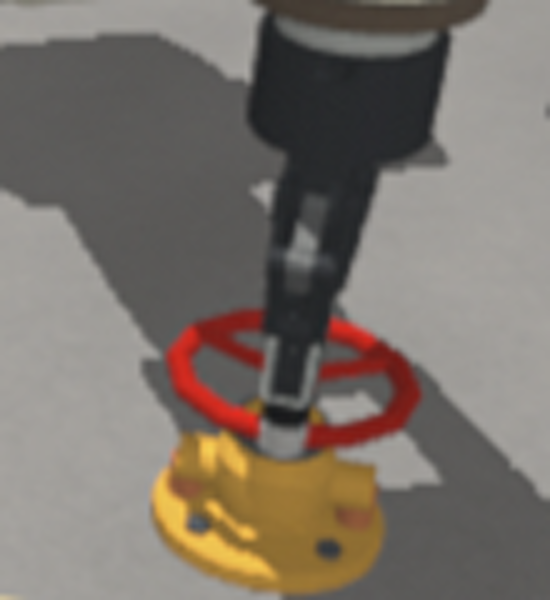

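The handle sits centred in the fingers at (287,410). The wheel jammed at 48 N after about 4.85 rad of closing, so it is at the stop. Now I'll back it off 720° in 60° calls.

jog_arm([
  [0.012, 0.0006, 0.0048, 0, 0, 0, 0],
  [0.012, 0.0008, 0.0096, 0, 0, 0, 0],
  [0.012, 0.0005, 0.0143, 0, 0, 0, 0],
  [0.012, -0.0002, 0.0191, 0, 0, 0, 0],
  [0.012, -0.0012, 0.0238, 0, 0, 0, 0],
  [0.012, -0.0027, 0.0283, 0, 0, 0, 0],
  [0.012, -0.0046, 0.0328, 0, 0, 0, 0],
  [0.012, -0.0069, 0.037, 0, 0, 0, 0],
  [0.012, -0.0095, 0.041, 0, 0, 0, 0],
  [0.012, -0.0124, 0.0448, 0, 0, 0, 0],
  [0.012, -0.0157, 0.0483, 0, 0, 0, 0],
  [0.012, -0.0193, 0.0515, 0, 0, 0, 0],
])

```text
clock: 21.75
eef_pos: [0.5306, 0.3544, 0.1121]
tool_rot: [179.8, -0.2, 75.0]
contact_force: [9.4, 7.7, 1.3]
opening: 0.249
```

jog_arm([
  [0.012, -0.0036, 0.0034, 0, 0, 0, 0],
  [0.012, -0.0077, 0.0059, 0, 0, 0, 0],
  [0.012, -0.012, 0.0081, 0, 0, 0, 0],
  [0.012, -0.0164, 0.01, 0, 0, 0, 0],
  [0.012, -0.021, 0.0114, 0, 0, 0, 0],
  [0.012, -0.0257, 0.0125, 0, 0, 0, 0],
  [0.012, -0.0305, 0.0131, 0, 0, 0, 0],
  [0.012, -0.0353, 0.0133, 0, 0, 0, 0],
  [0.012, -0.0401, 0.013, 0, 0, 0, 0],
  [0.012, -0.0448, 0.0123, 0, 0, 0, 0],
  [0.012, -0.0495, 0.0113, 0, 0, 0, 0],
  [0.012, -0.054, 0.0098, 0, 0, 0, 0],
])

```text
clock: 22.95
eef_pos: [0.4754, 0.3642, 0.112]
tool_rot: [180.0, -0.1, 75.1]
contact_force: [0.1, 7.2, 5.9]
opening: 0.246
```

jog_arm([
  [0.012, -0.0044, -0.0019, 0, 0, 0, 0],
  [0.012, -0.0087, -0.0041, 0, 0, 0, 0],
  [0.012, -0.0127, -0.0067, 0, 0, 0, 0],
  [0.012, -0.0165, -0.0097, 0, 0, 0, 0],
  [0.012, -0.02, -0.013, 0, 0, 0, 0],
  [0.012, -0.0232, -0.0165, 0, 0, 0, 0],
  [0.012, -0.0261, -0.0204, 0, 0, 0, 0],
  [0.012, -0.0286, -0.0244, 0, 0, 0, 0],
  [0.012, -0.0308, -0.0287, 0, 0, 0, 0],
  [0.012, -0.0326, -0.0332, 0, 0, 0, 0],
  [0.012, -0.034, -0.0377, 0, 0, 0, 0],
  [0.012, -0.035, -0.0424, 0, 0, 0, 0],
])

```text
clock: 24.15
eef_pos: [0.4405, 0.3211, 0.112]
tool_rot: [180.0, -0.1, 75.0]
contact_force: [0.5, 1.8, 6.9]
opening: 0.25
```

jog_arm([
  [0.012, -0.0006, -0.0048, 0, 0, 0, 0],
  [0.012, -0.0008, -0.0096, 0, 0, 0, 0],
  [0.012, -0.0005, -0.0143, 0, 0, 0, 0],
  [0.012, 0.0002, -0.0191, 0, 0, 0, 0],
  [0.012, 0.0012, -0.0238, 0, 0, 0, 0],
  [0.012, 0.0027, -0.0283, 0, 0, 0, 0],
  [0.012, 0.0046, -0.0328, 0, 0, 0, 0],
  [0.012, 0.0069, -0.037, 0, 0, 0, 0],
  [0.012, 0.0095, -0.041, 0, 0, 0, 0],
  [0.012, 0.0124, -0.0448, 0, 0, 0, 0],
  [0.012, 0.0157, -0.0483, 0, 0, 0, 0],
  [0.012, 0.0193, -0.0515, 0, 0, 0, 0],
])

```text
clock: 25.35
eef_pos: [0.4604, 0.2698, 0.112]
tool_rot: [179.9, -0.1, 75.0]
contact_force: [2.6, 7.0, 5.2]
opening: 0.247
```

Forces are small and the tracking is good.

jog_arm([
  [0.012, 0.0038, -0.0029, 0, 0, 0, 0],
  [0.012, 0.0079, -0.0054, 0, 0, 0, 0],
  [0.012, 0.0122, -0.0076, 0, 0, 0, 0],
  [0.012, 0.0166, -0.0094, 0, 0, 0, 0],
  [0.012, 0.0212, -0.0108, 0, 0, 0, 0],
  [0.012, 0.0259, -0.0118, 0, 0, 0, 0],
  [0.012, 0.0307, -0.0124, 0, 0, 0, 0],
  [0.012, 0.0355, -0.0126, 0, 0, 0, 0],
  [0.012, 0.0403, -0.0123, 0, 0, 0, 0],
  [0.012, 0.045, -0.0116, 0, 0, 0, 0],
  [0.012, 0.0497, -0.0106, 0, 0, 0, 0],
  [0.012, 0.0542, -0.0091, 0, 0, 0, 0],
])

```text
clock: 26.55
eef_pos: [0.5138, 0.2611, 0.112]
tool_rot: [-180.0, -0.1, 75.1]
contact_force: [-5.2, 5.8, 10.2]
opening: 0.253
```

jog_arm([
  [0.012, 0.0044, 0.0019, 0, 0, 0, 0],
  [0.012, 0.0087, 0.0041, 0, 0, 0, 0],
  [0.012, 0.0127, 0.0067, 0, 0, 0, 0],
  [0.012, 0.0165, 0.0097, 0, 0, 0, 0],
  [0.012, 0.02, 0.013, 0, 0, 0, 0],
  [0.012, 0.0232, 0.0165, 0, 0, 0, 0],
  [0.012, 0.0261, 0.0204, 0, 0, 0, 0],
  [0.012, 0.0286, 0.0244, 0, 0, 0, 0],
  [0.012, 0.0308, 0.0287, 0, 0, 0, 0],
  [0.012, 0.0326, 0.0332, 0, 0, 0, 0],
  [0.012, 0.034, 0.0377, 0, 0, 0, 0],
  [0.012, 0.035, 0.0424, 0, 0, 0, 0],
])

```text
clock: 27.75
eef_pos: [0.549, 0.3027, 0.112]
tool_rot: [180.0, 0.0, 75.0]
contact_force: [-3.4, -2.0, 9.5]
opening: 0.245
```

One turn is done and the arm is back at the starting pose within 0.5 mm. Now the second turn.

jog_arm([
  [0.012, 0.0006, 0.0048, 0, 0, 0, 0],
  [0.012, 0.0008, 0.0096, 0, 0, 0, 0],
  [0.012, 0.0005, 0.0143, 0, 0, 0, 0],
  [0.012, -0.0002, 0.0191, 0, 0, 0, 0],
  [0.012, -0.0012, 0.0238, 0, 0, 0, 0],
  [0.012, -0.0027, 0.0283, 0, 0, 0, 0],
  [0.012, -0.0046, 0.0328, 0, 0, 0, 0],
  [0.012, -0.0069, 0.037, 0, 0, 0, 0],
  [0.012, -0.0095, 0.041, 0, 0, 0, 0],
  [0.012, -0.0124, 0.0448, 0, 0, 0, 0],
  [0.012, -0.0157, 0.0483, 0, 0, 0, 0],
  [0.012, -0.0193, 0.0515, 0, 0, 0, 0],
])

```text
clock: 28.95
eef_pos: [0.5305, 0.3546, 0.1121]
tool_rot: [179.9, -0.1, 75.0]
contact_force: [7.1, 3.3, 5.7]
opening: 0.248
```

jog_arm([
  [0.012, -0.0038, 0.0029, 0, 0, 0, 0],
  [0.012, -0.0079, 0.0054, 0, 0, 0, 0],
  [0.012, -0.0122, 0.0076, 0, 0, 0, 0],
  [0.012, -0.0166, 0.0094, 0, 0, 0, 0],
  [0.012, -0.0212, 0.0108, 0, 0, 0, 0],
  [0.012, -0.0259, 0.0118, 0, 0, 0, 0],
  [0.012, -0.0307, 0.0124, 0, 0, 0, 0],
  [0.012, -0.0355, 0.0126, 0, 0, 0, 0],
  [0.012, -0.0403, 0.0123, 0, 0, 0, 0],
  [0.012, -0.045, 0.0116, 0, 0, 0, 0],
  [0.012, -0.0497, 0.0106, 0, 0, 0, 0],
  [0.012, -0.0542, 0.0091, 0, 0, 0, 0],
])

```text
clock: 30.15
eef_pos: [0.4754, 0.3642, 0.1121]
tool_rot: [180.0, -0.1, 75.1]
contact_force: [0.4, 7.6, 6.8]
opening: 0.247
```

jog_arm([
  [0.012, -0.0044, -0.0019, 0, 0, 0, 0],
  [0.012, -0.0087, -0.0041, 0, 0, 0, 0],
  [0.012, -0.0127, -0.0067, 0, 0, 0, 0],
  [0.012, -0.0165, -0.0097, 0, 0, 0, 0],
  [0.012, -0.02, -0.013, 0, 0, 0, 0],
  [0.012, -0.0232, -0.0165, 0, 0, 0, 0],
  [0.012, -0.0261, -0.0204, 0, 0, 0, 0],
  [0.012, -0.0286, -0.0244, 0, 0, 0, 0],
  [0.012, -0.0308, -0.0287, 0, 0, 0, 0],
  [0.012, -0.0326, -0.0332, 0, 0, 0, 0],
  [0.012, -0.034, -0.0377, 0, 0, 0, 0],
  [0.012, -0.035, -0.0424, 0, 0, 0, 0],
])

```text
clock: 31.35
eef_pos: [0.4405, 0.321, 0.112]
tool_rot: [180.0, -0.1, 75.0]
contact_force: [0.6, 2.3, 8.4]
opening: 0.25
```

jog_arm([
  [0.012, -0.0006, -0.0048, 0, 0, 0, 0],
  [0.012, -0.0008, -0.0096, 0, 0, 0, 0],
  [0.012, -0.0005, -0.0143, 0, 0, 0, 0],
  [0.012, 0.0002, -0.0191, 0, 0, 0, 0],
  [0.012, 0.0012, -0.0238, 0, 0, 0, 0],
  [0.012, 0.0027, -0.0283, 0, 0, 0, 0],
  [0.012, 0.0046, -0.0328, 0, 0, 0, 0],
  [0.012, 0.0069, -0.037, 0, 0, 0, 0],
  [0.012, 0.0095, -0.041, 0, 0, 0, 0],
  [0.012, 0.0124, -0.0448, 0, 0, 0, 0],
  [0.012, 0.0157, -0.0483, 0, 0, 0, 0],
  [0.012, 0.0193, -0.0515, 0, 0, 0, 0],
])

```text
clock: 32.55
eef_pos: [0.4604, 0.2698, 0.112]
tool_rot: [179.9, -0.1, 75.0]
contact_force: [3.2, 6.2, 5.2]
opening: 0.245
```

jog_arm([
  [0.012, 0.0038, -0.0029, 0, 0, 0, 0],
  [0.012, 0.0079, -0.0054, 0, 0, 0, 0],
  [0.012, 0.0122, -0.0076, 0, 0, 0, 0],
  [0.012, 0.0166, -0.0094, 0, 0, 0, 0],
  [0.012, 0.0212, -0.0108, 0, 0, 0, 0],
  [0.012, 0.0259, -0.0118, 0, 0, 0, 0],
  [0.012, 0.0307, -0.0124, 0, 0, 0, 0],
  [0.012, 0.0355, -0.0126, 0, 0, 0, 0],
  [0.012, 0.0403, -0.0123, 0, 0, 0, 0],
  [0.012, 0.045, -0.0116, 0, 0, 0, 0],
  [0.012, 0.0497, -0.0106, 0, 0, 0, 0],
  [0.012, 0.0542, -0.0091, 0, 0, 0, 0],
])

```text
clock: 33.75
eef_pos: [0.5138, 0.261, 0.112]
tool_rot: [-180.0, -0.1, 75.1]
contact_force: [-5.4, 6.4, 9.4]
opening: 0.248
```

jog_arm([
  [0.012, 0.0044, 0.0019, 0, 0, 0, 0],
  [0.012, 0.0087, 0.0041, 0, 0, 0, 0],
  [0.012, 0.0127, 0.0067, 0, 0, 0, 0],
  [0.012, 0.0165, 0.0097, 0, 0, 0, 0],
  [0.012, 0.02, 0.013, 0, 0, 0, 0],
  [0.012, 0.0232, 0.0165, 0, 0, 0, 0],
  [0.012, 0.0261, 0.0204, 0, 0, 0, 0],
  [0.012, 0.0286, 0.0244, 0, 0, 0, 0],
  [0.012, 0.0308, 0.0287, 0, 0, 0, 0],
  [0.012, 0.0326, 0.0332, 0, 0, 0, 0],
  [0.012, 0.034, 0.0377, 0, 0, 0, 0],
  [0.012, 0.035, 0.0424, 0, 0, 0, 0],
])

```text
clock: 34.95
eef_pos: [0.549, 0.3027, 0.112]
tool_rot: [180.0, 0.0, 75.0]
contact_force: [-3.3, -2.0, 9.5]
opening: 0.249
```

jog_arm([
  [0.012, 0, 0, 0, 0, 0, 0],
  [0.012, 0, 0, 0, 0, 0, 0],
  [0.012, 0, 0, 0, 0, 0, 0],
  [0.012, 0, 0, 0, 0, 0, 0],
  [0.012, 0, 0, 0, 0, 0, 0],
  [0.012, 0, 0, 0, 0, 0, 0],
])

```text
clock: 35.55
eef_pos: [0.549, 0.3029, 0.112]
tool_rot: [180.0, -0.0, 75.0]
contact_force: [-1.6, 1.9, 8.2]
opening: 0.251
```

Run:
```python
from h import *
p,d=shot('scene','s11');s=ctrl.state();print(s['eef_pos'],s['contact_force'],s['opening'],s['clock'])
o=np.load('pics/s10.npz')['p']
cv2.imwrite('pics/c7.png',np.hstack([cv2.resize(x[120:240,310:420],(400,436),interpolation=2) for x in(o,p)])[:,:,::-1])
b=cloud('scene',d).reshape(-1,3);b=b[(abs(b[:,0]-.588)<.08)&(abs(b[:,1]+.021)<.08)&(b[:,2]>.093)&(b[:,2]<.106)]
print('lid',(b.min(0)+b.max(0))/2,np.median(b[:,2]))
```

```text
[0.54896977 0.30291572 0.1119721 ] [-1.86726425  2.23314953  7.99211711] 0.242757543135644 35.6
lid [ 0.58922422 -0.01956956  0.09953384] 0.09887902272042963
```

View pics/c7.png

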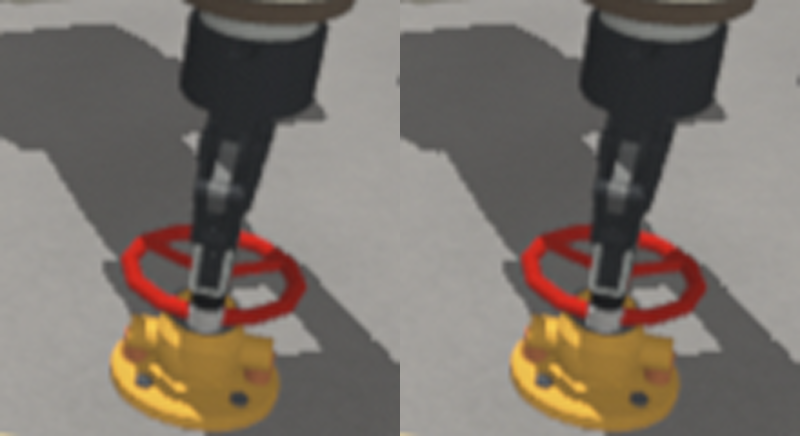

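The wheel, spokes and handle look the same as at the stop: handle at (208,300) on the left, (607,300) on the right. The lid is still level on the pot.

```bash
python3 -c "
from plant import ctrl
print(ctrl.sign_off())"
```

```text
the job is handed in; nothing more can be done
None
```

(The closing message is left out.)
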